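# Seat the timing key in the pump block and turn it to its stop

## Robot

A 6-joint arm with a two-finger parallel gripper is mounted at the origin on a cart in front of the work surface, level with it; the furniture and walls round the work are solid. World frame = base frame: x ahead of the robot, y to its left, z up, the work surface at z = 0. Lengths are in m, angles in rad, forces in N, time in s.
With the tool pointing down it reaches from about 0.35 to 0.775 m from the base axis. Payload 5.5 kg.
Tool frame: the origin (TCP) lies between the finger pads; the fingertips stand env.nose_length ahead of it and the grasp point (between the pads) lies 8 mm behind it (env.nose_length is the distance from the TCP to the fingertips, in m); z points along the fingers, y is the direction in which the jaws open and shut (so a half turn about z gives the same grasp; the last joint's range is limited). The gripper opens to 85 mm and grips with 20 to 120 N. Pads are 22 mm wide; open, the fingers measure 114 mm over their backs; the gripper's body (76 mm by 85 mm) begins 54 mm behind the grasp point. The pads swing forward as they close: fully open they stand 13 mm farther back than shut.
Start: joints at [-1.445, 0.313, 0.046, 1.304, 0, 1.431], TCP at [0.151, -0.555, 0.242] pointing down, gripper open.
Joint ranges: [-2.76, 2.76], [-0.86, 1.69], [-1.03, 1.26], [-2.2, 2.34], [-1.47, 1.5], [-3.14, 3.14]. Speed limits (rad/s): [2.57, 2.57, 3.14, 3.14, 3.14, 3.14].

## Interface

Orientations are given as a unit quaternion [w, x, y, z].
In Python, from workcell import env gives the robot as it stands. The module is installed in compiled form; this text tells all that it offers.
- The arm moves only by the shell command python3 -m creep 'ROWS' [FORCE]. ROWS is a JSON object of lists of equal length, an entry for each row: "hand": the finger opening in mm, from 0 to 85.4; "delta_pos": the shift along the tool's x, y, z scaled (see below), a list of three; "turn": the turn about the tool's z scaled (see below). In form: {"hand": [hand, ...], "delta_pos": [[dx, dy, dz], ...], "turn": [turn, ...]}. A call has exactly 5 rows; each row shifts and turns the commanded pose from where the row before left it, along the tool's axes as they then stand; what a row does not reach is not made up. The controller multiplies each number of a shift by 0.8 m and each number of a turn by 5 degrees. A row lasts 1/12 s, in which the tool goes at most 41.7 mm and 7.16 degrees, less where a joint would pass 70% of its speed; a pose out of reach is approached as far as the arm can. A call with a number of a shift or a turn outside -1 to 1 is refused whole. A call with a gripper value outside its range is refused whole. The fingers move at their own pace and stop on an object; FORCE is the grip in N (left out, the last holds). Time passes only in rows, so rows that do not move let the fingers close, or fill a call up. It gives the time, the measured TCP pose, the force and the opening at its end, in the units of the state.
- env.get_state(): the state, without advancing time (a new reading comes with each control period).
- env.read_camera(name): name is "side" or "top"; returns a dict with "pixels" (480x640x3 uint8, red, green, blue), "depth" (480x640 float32, m along the optical axis (not along the pixel's ray), 0 where there is no reading), "fx", "fy", "cx", "cy" (pixels), "D" ([k1, k2, p1, p2, k3] as OpenCV has them; the pictures are not rectified), "origin" and "orientation" of the camera in the world. Camera axes: x right, y down, z forward; pixel columns grow to the right and rows downward; lengths in m; the calibration is good to about 2 mm. A picture is of the moment at which its call begins.
- env.hand_in(): hands the job in, once; it reports no verdict.
Trained networks look in the newest picture that a camera, given by its name, has taken for a name from the list of things; names that differ only in an ending like _2 or _b are one class to them, and where a whole thing is asked for, a point or a joint stands for the part that bears it (a point fixed in the world has none). Each returns a list of dicts, best first, with "score" (0 to 1); they miss things now and then, are a little off and sometimes report something else, mostly with a low value. They report only what shows in the picture. A call takes as long as a camera call. They do not tell look-alikes from the thing itself.
- env.find_in(camera, target): "location" ([row, column] in pixels, amid what is visible of it).
- env.pinpoint(camera, target): "location" ([row, column] in pixels: a listed point, or the origin of a listed thing).
The state is a dict: "clock": time; "joint_pos": joint angles; "qvel": joint speeds; "tau": joint torques, N m; "tcp_pos": TCP position; "orientation": TCP orientation; "wrist_force": force on the tool from outside, world axes, zero at the start; "ft_torque": the same for the moment, N m; "finger_gap": finger opening in m.
Only numpy, scipy, OpenCV 4.12 (cv2) and the standard library are available. Lean on these libraries where they do the work, as an engineer would, in place of code of your own. Each camera call takes 0.05 s, during which the arm holds its last target.

## Task

Take the timing key with the red grip out of its wooden rest and put it into the bore of the grey pump block; with light pressure turn it clockwise until its blade drops into the hidden slot, and push it fully home there before turning it any further. Then turn it clockwise to its stop, where the grip lines up with the yellow line, and leave it there, seated and let go. Do it gently, never forcing the key against the block, and leave the other parts on the bench where they are.

Things in the scene. Friction and masses are not known exactly. Their poses are not given: they have to be found in the camera images.
- key_grip (a point): Centre of the flat red grip of the loose timing key (steel, 120 g, standing upright; z up). The grip is 34 mm wide (x), 12 mm thick (y: pinch across this) and reaches 20 mm above and 26 mm below this point. Under it is a steel flange, 38 mm across, 5 mm thick, its underside 31 mm below this point. Half a turn makes no difference to the key.
- key_tip (a point): Lower end of the key's blade, on the key's axis, 71 mm below the grip's centre. Below the flange come a round shank, 19 mm across and 13 mm long with a tapered end, then a flat blade, 19 mm wide (along x, like the grip), 5 mm thick and 27 mm long; its last 8 mm taper to 2.6 mm thick.
- key_rest: Fixed wooden rest, 56 x 56 x 46 mm high, origin under its centre. The key stands in its central hole (23.5 mm across), its flange on the rest's top; the key must rise 41 mm to clear it.
- pump_block: Grey pump block, fixed to the bench, 84 (x) x 74 (y) x 62 mm high, with low feet at its x ends and stub shafts at its y ends (to 65 mm from the middle). Origin under its centre; its x axis runs along the yellow line on its top. More than 30 N between key and block counts as forcing.
- bore (a point): Centre of the mouth of the block's upright bore, level with the block's flat top; x along the yellow line. The bore is 22 mm across with a 4.5 mm chamfer. The key is fully home when its flange lies on the block's top: the grip's centre is then 31 mm above this point. With the blade outside the slot it stays at least 7 mm higher.
- disc (a point): Mid-height of the place inside the bore, 22 mm below its mouth, where the top of a brass disc lies, give or take 8 mm (the true height is not measured). The disc sits on a spring and gives way by up to 2.5 mm, with 2 N at first and 8 N at the end; then it is hard.
- slot (a point): Same point, for the disc's slot, 7.2 mm wide, right across the disc. At the start the slot lies 0.6 to 1.2 rad anticlockwise (from above) of the yellow line; its angle is not measured and this point does not turn with it. The blade turns the disc against slight friction (0.06 N m); clockwise, it stops with the blade along the yellow line within 0.1 rad.
- sensor_nut: Bystander: stepped steel nut, 24 x 24 x 21 mm; loose on the bench, origin under its centre.
- plunger_holder: Bystander: steel holder with an upright stem, 30 x 50 x 66 mm; loose on the bench, origin under its centre.
- vee_block: Bystander: small steel block, 30 x 36 x 24 mm; loose on the bench, origin under its centre.
Not all that is in view belongs to the job. Leave any green or orange look-alike of the part that bears key_grip alone. There is more than one size of the pump_block; the job needs the larger.

How it is judged:
On the way, in this order (a step that is already met when the one before it is completed fails the run):
1. the key is lifted clear out of its rest (height (world z) of key_grip above 0.12 m), for 0.1 s.
2. the key is fully home in the bore (within 3 mm), its blade in the slot, before the disc is turned on (grip still more than 0.3 rad from the yellow line) (z of key_grip in the frame of bore below 0.034 m and horizontal distance between key_grip and bore below 0.005 m and angle between key_grip's own z axis and vertical below 0.12 rad and angle between the x axis of key_grip and the x axis of bore, either way round above 0.3 rad), for 0.2 s.
At the end, for the whole second after the job is handed in: The key stands upright (within 0.12 rad) in the bore, fully home (within 3 mm), its grip along the yellow line within 0.17 rad, let go and at rest (z of key_grip in the frame of bore below 0.034 m and horizontal distance between key_grip and bore below 0.005 m and angle between key_grip's own z axis and vertical below 0.12 rad and angle between the x axis of key_grip and the x axis of bore, either way round below 0.17 rad and contact force between the fingers and timing_key below 0.1 N and linear speed of timing_key below 0.01 m/s); the robot touches nothing.
It fails at once if the key is forced against the block (more than 30 N) (contact force between timing_key and pump_block above 30 N).
It fails at once if a bystander is pushed more than 20 mm (distance of any of sensor_nut, plunger_holder, vee_block from where it was at the start of the episode above 0.02 m).
It also fails if it takes over 72 s, if anything falls off the work surface, if the arm or the gripper's body presses on something with over 40 N, if the wrist force passes 120 N, or if a joint passes its speed limit or range.

## Working session

There is one attempt and no reset: what is moved stays moved. The work goes in short steps, Python scripts to look and compute and a shell command to move; the robot and the scene stay as the last step left them, time stands still between calls to the robot, and variables do not carry over. Pictures are saved under pics/ and viewed, and the job is handed in when it is done.

```bash
mkdir -p pics; ls
cat > h.py <<'E'
from workcell import env
import numpy as np, cv2
from scipy.spatial.transform import Rotation as R
def shot(cam,name):
    c=env.read_camera(cam); cv2.imwrite(f'pics/{name}.png',c['pixels'][:,:,::-1]); return c
def K(c): return np.array([[c['fx'],0,c['cx']],[0,c['fy'],c['cy']],[0,0,1]])
def rot(c):
    o=np.array(c['orientation'])
    return R.from_quat([o[1],o[2],o[3],o[0]]).as_matrix()
def ray(c,rc):
    u=cv2.undistortPoints(np.array([[[rc[1],rc[0]]]],float),K(c),np.array(c['D'],float))[0,0]
    return rot(c)@np.array([u[0],u[1],1.0])
def dep(c,rc,w=1):
    r,k=int(round(rc[0])),int(round(rc[1])); p=c['depth'][r-w:r+w+1,k-w:k+w+1]; p=p[p>0]
    return np.array(c['origin'])+ray(c,rc)*np.median(p) if len(p) else None
def atz(c,rc,z):
    o=np.array(c['origin']); d=ray(c,rc); return o+d*(z-o[2])/d[2]
def proj(c,P):
    Rm=rot(c); rv,_=cv2.Rodrigues(Rm.T); t=-Rm.T@np.array(c['origin'])
    p,_=cv2.projectPoints(np.array(P,float).reshape(-1,1,3),rv,t,K(c),np.array(c['D'],float)); return p[:,0]
def st():
    s=env.get_state(); o=s['orientation']; m=R.from_quat([o[1],o[2],o[3],o[0]]).as_matrix()
    return s,m
E
python3 - <<'E'
from h import *
np.set_printoptions(precision=4,suppress=True)
s,m=st(); print(s['clock'],s['tcp_pos'],m,env.nose_length,s['finger_gap'])
for cam in ('side','top'):
    c=shot(cam,cam+'0'); print(cam,c['origin'],rot(c)[:,2])
    for t in ('key_grip','key_tip','key_rest','pump_block','bore','slot','sensor_nut','plunger_holder','vee_block'):
        for f in ('find_in','pinpoint'):
            for d in getattr(env,f)(cam,t)[:4]:
                print(t,f,round(d['score'],2),np.round(d['location'],1),dep(c,d['location']))
print(env.get_state()['clock'])
E
```

```text
pics
0.0 [ 0.151  -0.5543  0.2414] [[ 0.9649  0.2627 -0.0002]
 [ 0.2627 -0.9649  0.0018]
 [ 0.0002 -0.0018 -1.    ]] 0.011 0.08532619304812335
side [0.4036 1.2146 0.6316] [ 0.1418 -0.8926 -0.428 ]
key_grip find_in 0.8 [246.4 331.5] [ 0.5598 -0.016   0.0268]
key_grip find_in 0.79 [197.7 377.1] [ 0.4735 -0.2427  0.0669]
key_grip find_in 0.55 [283.1 272.1] [0.6607 0.1523 0.0125]
key_grip find_in 0.53 [233.5 381.9] [ 0.4502 -0.1137  0.0254]
key_grip pinpoint 0.76 [235.9 393.5] [ 0.4221 -0.131   0.0136]
key_grip pinpoint 0.55 [195.6 377.1] [ 0.4739 -0.2428  0.0727]
key_grip pinpoint 0.54 [255.3 339.7] [0.5282 0.0908 0.0601]
key_tip find_in 0.85 [197.  377.2] [ 0.4734 -0.2432  0.0687]
key_tip find_in 0.82 [236.1 381.6] [ 0.4503 -0.1108  0.0197]
key_tip find_in 0.51 [248.5 331.9] [ 0.5587 -0.0158  0.0216]
key_tip find_in 0.3 [320.4 361.6] [0.4624 0.2748 0.0232]
key_tip pinpoint 0.82 [220.7 373.6] [ 0.4778 -0.2237  0.0096]
key_tip pinpoint 0.71 [239.3 319.1] [ 0.5934 -0.0457  0.0279]
key_tip pinpoint 0.6 [236.  372.2] [ 0.4719 -0.0888  0.028 ]
key_rest find_in 0.8 [214.1 374.6] [ 0.4762 -0.2
[... 2607 characters left out ...]
71.2 320.3] [0.4946 0.1163 0.013 ]
bore pinpoint 0.56 [299.5 159.9] [0.443  0.4616 0.0291]
slot find_in 0.91 [273.1 318. ] [0.4899 0.1208 0.0373]
slot find_in 0.64 [299.7 162.9] [0.4424 0.4561 0.0263]
slot pinpoint 0.72 [300.2 162.8] [0.4413 0.4563 0.0262]
sensor_nut find_in 0.61 [196.3 308.7] [0.6591 0.1372 0.0209]
sensor_nut pinpoint 0.67 [197.6 308.7] [0.6571 0.1375 0.0156]
plunger_holder find_in 0.84 [197.1 271.5] [0.6575 0.2175 0.0333]
plunger_holder find_in 0.28 [196.2 307.7] [0.6593 0.1394 0.0209]
plunger_holder pinpoint 0.82 [198.1 270.8] [0.6549 0.2189 0.0354]
vee_block find_in 0.49 [287.2 248. ] [0.4642 0.2727 0.0234]
vee_block pinpoint 0.66 [289.4 247.1] [0.4595 0.2748 0.023 ]
1.9
```

View pics/top0.png

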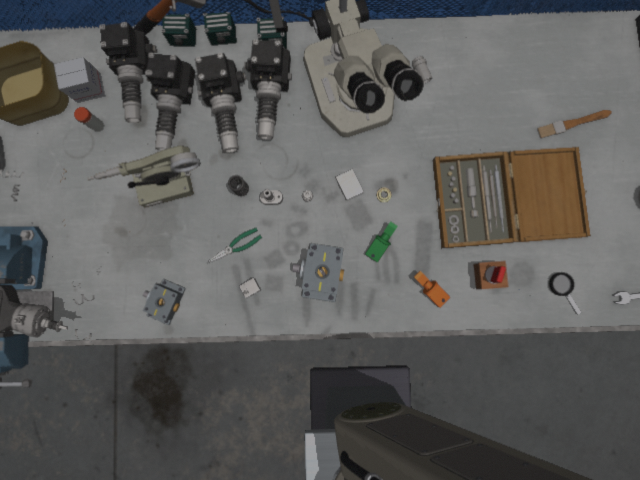

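View pics/side0.png

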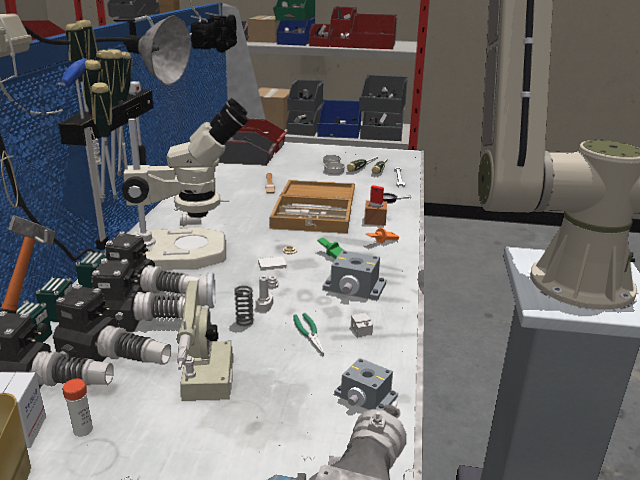

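Run:
```python
from h import *
import pickle
for cam in ('side','top'):
    c=env.read_camera(cam); pickle.dump({k:c[k] for k in c},open(cam+'0.pkl','wb'))
    im=c['pixels'][:,:,::-1]
    if cam=='top': a=im[228:316,280:368]; b=im[240:304,455:535]
    else: a=im[235:305,310:400]; b=im[175:235,340:420]
    a=cv2.resize(a,(400,400*a.shape[0]//a.shape[1]),interpolation=cv2.INTER_CUBIC);b=cv2.resize(b,(400,400*b.shape[0]//b.shape[1]),interpolation=cv2.INTER_CUBIC)
    h=max(a.shape[0],b.shape[0]); o=np.zeros((h,800,3),np.uint8); o[:a.shape[0],:400]=a;o[:b.shape[0],400:]=b
    cv2.imwrite(f'pics/{cam}z.png',o)
```

```text
(no output)
```

View pics/topz.png

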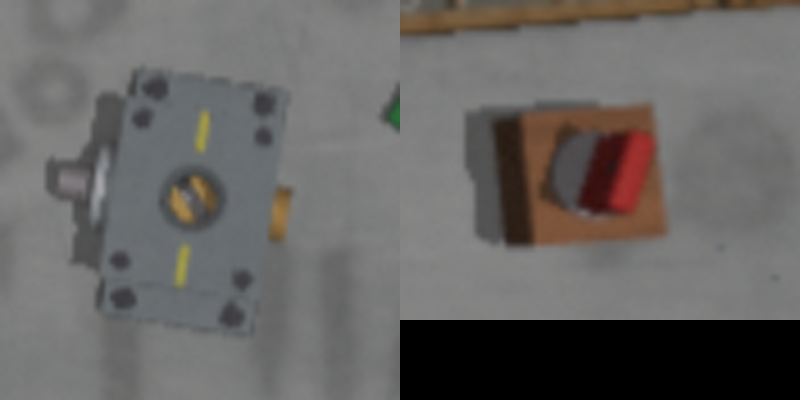

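View pics/sidez.png

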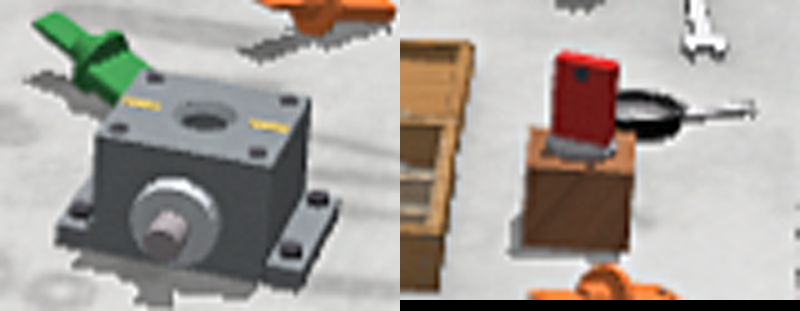

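Run:
```python
from h import *
import pickle
np.set_printoptions(precision=4,suppress=True)
for cam in ('top','side'):
    c=pickle.load(open(cam+'0.pkl','rb')); im=c['pixels']; hsv=cv2.cvtColor(im,cv2.COLOR_RGB2HSV).astype(int)
    H,S,V=hsv[...,0],hsv[...,1],hsv[...,2]
    box=np.zeros(H.shape,bool)
    (box.__setitem__((slice(228,316),slice(290,368)),True) if cam=='top' else box.__setitem__((slice(245,275),slice(310,400)),True))
    y=box&(H>20)&(H<35)&(S>110)&(V>110)
    n,l,stt,cen=cv2.connectedComponentsWithStats(y.astype(np.uint8),connectivity=8)
    for i in range(1,n):
        if stt[i,4]>=4: print(cam,'yellow',stt[i],cen[i],atz(c,cen[i][::-1],.062))
    box[:]=False
    box[(slice(240,304),slice(455,535)) if cam=='top' else (slice(175,235),slice(340,420))]=True
    r=box&((H<6)|(H>172))&(S>150)
    rr,cc=np.nonzero(r); print(cam,'red n',len(rr),V[r].min(),V[r].max())
    P=np.array([dep(c,(a,b),0) if c['depth'][a,b]>0 else [0,0,0] for a,b in zip(rr,cc)])
    print('z hist',np.histogram(P[:,2],bins=[0,.04,.05,.06,.07,.08,.09,.094,.1,.11]))
    t=P[:,2]>.093
    if cam=='top':
        bright=r&(V>150)
        for nm,mk in (('bright',bright),):
            a,b=np.nonzero(mk); Q=np.array([atz(c,(i,j),.097) for i,j in zip(a,b)]); re=cv2.minAreaRect((Q[:,:2]*1000).astype(np.float32)); print(nm,len(a),re,Q.mean(0))
            q=Q[:,:2]-Q[:,:2].mean(0); w,v=np.linalg.eigh(q.T@q/len(q)); print('pca',np.sqrt(12*w),np.degrees(np.arctan2(v[1],v[0])))
    print('depth top', t.sum(), P[t].mean(0))
```

```text
top yellow [323 253   3   8  13] [324.1538 256.6154] [0.523  0.1065 0.062 ]
top yellow [319 283   2   7  10] [319.5 286. ] [0.4622 0.1178 0.062 ]
top red n 164 45 156
z hist (array([ 0,  0,  0, 19, 20, 21, 20, 80,  4]), array([0.   , 0.04 , 0.05 , 0.06 , 0.07 , 0.08 , 0.09 , 0.094, 0.1  ,
       0.11 ]))
bright 37 ((475.94866943359375, -248.31759643554688), (5.4597249031066895, 26.193557739257812), 70.6801986694336) [ 0.4763 -0.2485  0.097 ]
pca [0.0055 0.0265] [-110.8781  159.1219]
depth top 93 [ 0.4758 -0.2478  0.0966]
side yellow [338 257   7   2   8] [340.75 257.75] [0.5242 0.1053 0.062 ]
side yellow [366 262   9   3  11] [370. 263.] [0.4621 0.117  0.062 ]
side red n 189 15 241
z hist (array([ 2,  0, 30, 37, 46, 38, 14, 22,  0]), array([0.   , 0.04 , 0.05 , 0.06 , 0.07 , 0.08 , 0.09 , 0.094, 0.1  ,
       0.11 ]))
depth top 27 [ 0.4761 -0.244   0.0955]
```

Run:
```python
from h import *
import pickle
c=pickle.load(open('top0.pkl','rb')); im=c['pixels'][:,:,::-1]
a=cv2.resize(im[256:288,306:338],(560,560),interpolation=cv2.INTER_CUBIC)
cv2.imwrite('pics/borez.png',a)
b=cv2.resize(im[256:288,474:514],(700,560),interpolation=cv2.INTER_CUBIC)
cv2.imwrite('pics/keyz.png',b)
```

```text
(no output)
```

View pics/borez.png

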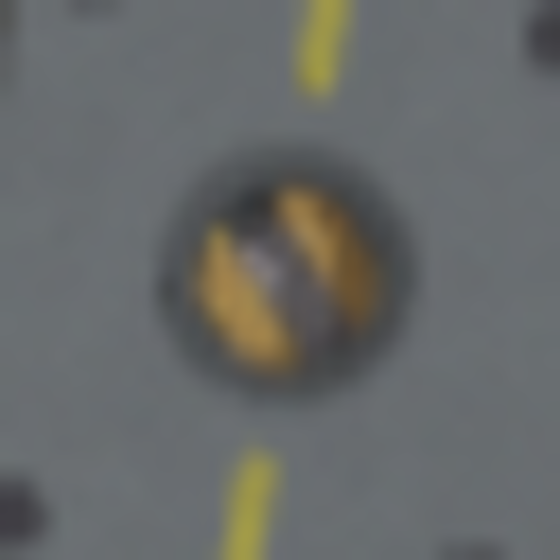

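View pics/keyz.png

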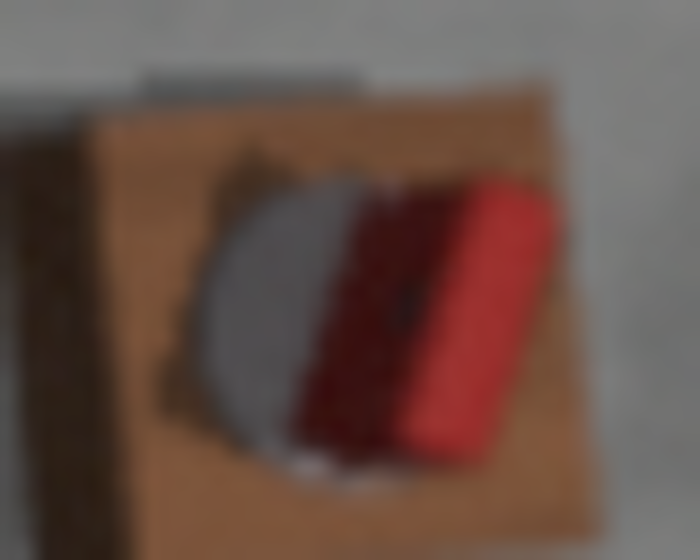

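Run:
```python
from h import *
import pickle
np.set_printoptions(precision=4,suppress=True)
c=pickle.load(open('top0.pkl','rb'))
f=lambda x,y,c0,r0,z: atz(c,(r0+y/17.5-.5,c0+x/17.5-.5),z)
C=[f(x,y,474,256,.097) for x,y in ((472,180),(562,205),(490,462),(398,435))]
print('key',np.mean(C,0)); 
for a,b in ((0,3),(1,2),(0,1),(3,2)):
    d=C[a]-C[b]; print(np.linalg.norm(d),np.degrees(np.arctan2(d[1],d[0])))
print('bore',f(287,278,306,256,.062), f(290,282,306,256,.04))
for p,q in (((280,195),(360,335)),((215,230),(300,345)),((255,225),(325,335))):
    d=f(*p,306,256,.04)-f(*q,306,256,.04); print('slot',np.degrees(np.arctan2(d[1],d[0])))
# threshold-free red area: saturation-based moderately bright
im=c['pixels'].astype(int); 
m=np.zeros(im.shape[:2],bool); m[240:304,455:535]=True
for th in (90,105,120,135):
    a,b=np.nonzero(m&(im[...,0]>th)&(im[...,1]<75)&(im[...,0]>1.8*im[...,1]))
    Q=np.array([atz(c,(i,j),.097)[:2] for i,j in zip(a,b)]); q=Q-Q.mean(0); w,v=np.linalg.eigh(q.T@q/len(q)); print(th,len(a),Q.mean(0),np.sqrt(12*w),np.degrees(np.arctan2(v[1,1],v[0,1])))
c=pickle.load(open('side0.pkl','rb'))
# rest outlines: flange
```

```text
key [ 0.4761 -0.2479  0.097 ]
0.030690264692813427 -19.50734310751263
0.030832235414113254 -19.039432947972905
0.01062743057303973 72.68507224206516
0.010874686405860754 71.89225173161554
bore [0.4924 0.112  0.062 ] [0.4927 0.112  0.04  ]
slot 28.1989423855828
slot 34.95869232312679
slot 30.944702574788725
90 99 [ 0.4757 -0.248 ] [0.0114 0.0337] 159.34874109195985
105 93 [ 0.4759 -0.2483] [0.011  0.0333] 159.76601449358026
120 82 [ 0.4759 -0.2486] [0.0101 0.0322] 160.06971045894727
135 62 [ 0.4756 -0.2485] [0.0081 0.0306] 160.40331886722663
```

```bash
python3 -m creep '{"hand":[60,60,60,60,60],"delta_pos":[[0,0,0],[0,0,0],[0,0,0],[0,0,0],[0,0,0]],"turn":[-1,-1,-1,-1,-1]}' 40; python3 -c "
from h import *
s,m=st();print(s['clock'],s['tcp_pos'],s['joint_pos'],np.degrees(np.arctan2(m[1,0],m[0,0])),s['wrist_force'],s['ft_torque'],s['finger_gap'])"
```

```text
clock: 2.42
tcp_pos: [0.151, -0.5549, 0.2423]
orientation: [0.0, 0.938, 0.346, -0.0]
wrist_force: [0.1, 0.0, 0.2]
finger_gap: 0.0598
2.4167 [ 0.15103117 -0.55485921  0.24231828] [-1.44459242e+00  3.13201398e-01  4.60899859e-02  1.30356819e+00
 -3.34285787e-05  9.90524470e-01] 40.47807922337596 [0.08554847 0.0439655  0.18815519] [ 0.03864291 -0.01441676  0.02035324] 0.0598003593519416
```

```bash
python3 -m creep '{"hand":[60,60,60,60,60],"delta_pos":[[0,0,0],[0,0,0],[0,0,0],[0,0,0],[0,0,0]],"turn":[-1,-1,-1,-1,-1]}'
python3 -m creep '{"hand":[60,60,60,60,60],"delta_pos":[[0,0,0],[0,0,0],[0,0,0],[0,0,0],[0,0,0]],"turn":[-1,-1,-1,-1,-1]}'
python3 -m creep '{"hand":[60,60,60,60,60],"delta_pos":[[0,0,0],[0,0,0],[0,0,0],[0,0,0],[0,0,0]],"turn":[-1,-1,-1,-1,-1]}'
python3 -m creep '{"hand":[60,60,60,60,60],"delta_pos":[[0,0,0],[0,0,0],[0,0,0],[0,0,0],[0,0,0]],"turn":[-1,-1,-1,-1,-1]}'
python3 -m creep '{"hand":[60,60,60,60,60],"delta_pos":[[0,0,0],[0,0,0],[0,0,0],[0,0,0],[0,0,0]],"turn":[-1,-1,-1,-1,0]}'
cat > go.py <<'E'
import sys
from h import *
np.set_printoptions(precision=4,suppress=True)
s,m=st(); print('t',s['clock'],'tcp',np.array(s['tcp_pos']),'thx',np.degrees(np.arctan2(m[1,0],m[0,0])),'tilt',np.degrees(np.arccos(-m[2,2])),'F',np.array(s['wrist_force']),'T',np.array(s['ft_torque']),'gap',s['finger_gap'],'q6',s['joint_pos'][5])
if len(sys.argv)>3:
    g=np.array(sys.argv[1:4],float); d=m.T@(g-np.array(s['tcp_pos'])); print('units total',d/.8)
E
python3 go.py .4758 -.248 .16
```

```text
clock: 2.83
tcp_pos: [0.151, -0.5549, 0.2423]
orientation: [0.0, 0.841, 0.541, -0.0]
wrist_force: [0.0, -0.0, 0.6]
finger_gap: 0.0603
clock: 3.25
tcp_pos: [0.151, -0.5549, 0.2424]
orientation: [0.0, 0.704, 0.71, -0.0]
wrist_force: [-0.5, -0.5, 0.5]
finger_gap: 0.0598
clock: 3.67
tcp_pos: [0.151, -0.5548, 0.2423]
orientation: [0.0, 0.534, 0.846, -0.0]
wrist_force: [-0.7, -0.0, 0.1]
finger_gap: 0.0601
clock: 4.08
tcp_pos: [0.151, -0.5548, 0.2423]
orientation: [0.0, 0.338, 0.941, -0.0]
wrist_force: [-0.4, 0.5, 0.6]
finger_gap: 0.0601
clock: 4.5
tcp_pos: [0.151, -0.5548, 0.2423]
orientation: [0.0, 0.171, 0.985, -0.0]
wrist_force: [0.8, 0.3, 0.3]
finger_gap: 0.0604
t 4.5 tcp [ 0.151  -0.5548  0.2423] thx 160.35012455160964 tilt 0.006342449396412306 F [0.8324 0.2762 0.3053] T [-0.0064 -0.0297 -0.0446] gap 0.06044711310602623 q6 -1.1016623332918933
units total [-0.2533  0.4977  0.1029]
```

```bash
python3 -m creep '{"hand":[60,60,60,60,60],"delta_pos":[[-0.0127,0.0249,0],[-0.0127,0.0249,0],[-0.0127,0.0249,0],[-0.0127,0.0249,0],[-0.0127,0.0249,0]],"turn":[0,0,0,0,0]}'
python3 -m creep '{"hand":[60,60,60,60,60],"delta_pos":[[-0.0127,0.0249,0],[-0.0127,0.0249,0],[-0.0127,0.0249,0],[-0.0127,0.0249,0],[-0.0127,0.0249,0]],"turn":[0,0,0,0,0]}'
python3 -m creep '{"hand":[60,60,60,60,60],"delta_pos":[[-0.0127,0.0249,0],[-0.0127,0.0249,0],[-0.0127,0.0249,0],[-0.0127,0.0249,0],[-0.0127,0.0249,0]],"turn":[0,0,0,0,0]}'
python3 -m creep '{"hand":[60,60,60,60,60],"delta_pos":[[-0.0127,0.0249,0.02],[-0.0127,0.0249,0.02],[-0.0127,0.0249,0.02],[-0.0127,0.0249,0.02],[-0.0127,0.0249,0.02]],"turn":[0,0,0,0,0]}'
python3 go.py .4758 -.248 .072
python3 - <<'E'
from h import *
for cam in ('side','top'):
    c=shot(cam,cam+'1'); im=c['pixels'][:,:,::-1]
    im=im[150:250,310:443] if cam=='side' else im[220:320,420:553]
    cv2.imwrite(f'pics/{cam}1z.png',cv2.resize(im,(665,500),interpolation=cv2.INTER_CUBIC))
E
```

```text
clock: 4.92
tcp_pos: [0.2331, -0.4776, 0.2423]
orientation: [0.0, 0.173, 0.985, -0.0]
wrist_force: [0.4, -0.4, 0.5]
finger_gap: 0.06
clock: 5.33
tcp_pos: [0.3147, -0.401, 0.2425]
orientation: [0.0, 0.173, 0.985, -0.0]
wrist_force: [1.1, -0.0, 0.4]
finger_gap: 0.0599
clock: 5.75
tcp_pos: [0.3962, -0.3244, 0.2424]
orientation: [0.0, 0.173, 0.985, -0.0]
wrist_force: [0.4, 0.0, -0.4]
finger_gap: 0.0599
clock: 6.17
tcp_pos: [0.4778, -0.2478, 0.1617]
orientation: [0.0, 0.173, 0.985, -0.0]
wrist_force: [0.3, -1.3, 0.1]
finger_gap: 0.0597
t 6.1667 tcp [ 0.4778 -0.2478  0.1617] thx 160.06924102190408 tilt 0.02969085427110014 F [ 0.3285 -1.2724  0.0515] T [ 0.004  -0.0329  0.028 ] gap 0.05973505051441007 q6 -0.27979592132735104
units total [ 0.0023 -0.001   0.1121]
```

View pics/side1z.png

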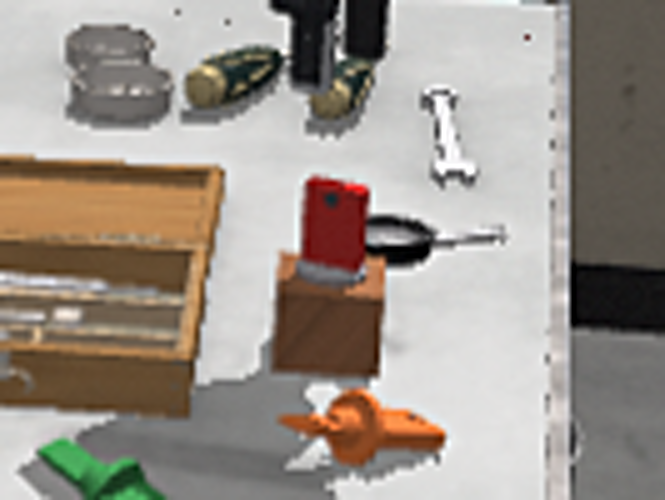

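View pics/top1z.png

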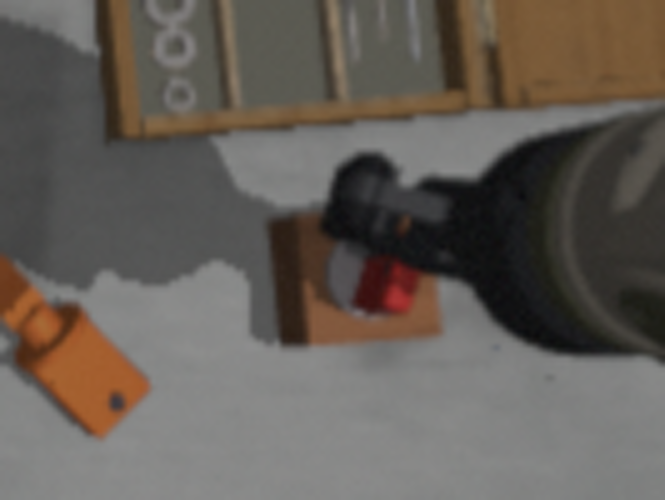

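```bash
python3 -m creep '{"hand":[60,60,60,60,60],"delta_pos":[[0.0013,-0.0005,0.022],[0.001,-0.0005,0.022],[0,0,0.022],[0,0,0.022],[0,0,0.022]],"turn":[0,0,0,0,0]}'
python3 go.py .4758 -.248 .072
```

```text
clock: 6.68
tcp_pos: [0.475, -0.2496, 0.0743]
orientation: [0.0, 0.173, 0.985, -0.0]
wrist_force: [0.5, 0.4, 0.5]
finger_gap: 0.06
t 6.6833 tcp [ 0.475  -0.2496  0.0743] thx 160.08001028614058 tilt 0.0734899483364774 F [0.4778 0.4039 0.4573] T [ 0.0295 -0.0555  0.0176] gap 0.05996689058233422 q6 -0.28557704424439107
units total [-0.0003  0.0022  0.0028]
```

```bash
python3 -m creep '{"hand":[60,60,40,30,25],"delta_pos":[[0,0.0015,0.003],[0,0,0],[0,0,0],[0,0,0],[0,0,0]],"turn":[0,0,0,0,0]}'
python3 go.py .4758 -.248 .072
```

```text
clock: 7.1
tcp_pos: [0.4762, -0.2484, 0.0733]
orientation: [0.001, 0.172, 0.985, -0.001]
wrist_force: [0.6, -0.4, -0.2]
finger_gap: 0.0257
t 7.1 tcp [ 0.4762 -0.2484  0.0733] thx 160.20270494668014 tilt 0.14052199899700757 F [ 0.5814 -0.3585 -0.1997] T [-0.0238  0.077  -0.0456] gap 0.025716567889228614 q6 -0.2846964352879951
units total [0.0006 0.0003 0.0016]
```

```bash
python3 -m creep '{"hand":[10,5,5,5,5],"delta_pos":[[0,0,0],[0,0,0],[0,0,0],[0,0,0],[0,0,0]],"turn":[0,0,0,0,0]}' 50
python3 go.py .4758 -.248 .072
```

```text
clock: 7.52
tcp_pos: [0.4761, -0.2482, 0.073]
orientation: [0.001, 0.172, 0.985, -0.001]
wrist_force: [-1.3, -0.4, 5.5]
finger_gap: 0.0117
t 7.5167 tcp [ 0.4761 -0.2482  0.073 ] thx 160.22473938490342 tilt 0.12537255164324146 F [-1.2517 -0.3897  5.5366] T [ 0.0075  0.1073 -0.0028] gap 0.01174564277196686 q6 -0.2849125618352601
units total [0.0005 0.0002 0.0012]
```

```bash
python3 -m creep '{"hand":[5,5,5,5,5],"delta_pos":[[0,0,-0.002],[0,0,-0.004],[0,0,-0.006],[0,0,-0.008],[0,0,-0.01]],"turn":[0,0,0,0,0]}'
python3 go.py .4758 -.248 .158
```

```text
clock: 7.93
tcp_pos: [0.475, -0.2472, 0.096]
orientation: [-0.001, 0.172, 0.985, 0.0]
wrist_force: [-0.3, -0.2, -2.2]
finger_gap: 0.0115
t 7.9333 tcp [ 0.475  -0.2472  0.096 ] thx 160.23235364265747 tilt 0.08504941918131573 F [-0.3024 -0.1721 -2.2265] T [-0.0345 -0.0222  0.0036] gap 0.011459622412255746 q6 -0.28497883407192104
units total [-0.0012 -0.0005 -0.0775]
```

```bash
python3 -m creep '{"hand":[5,5,5,5,5],"delta_pos":[[0,0,-0.015],[0,0,-0.02],[0,0,-0.02],[0,0,-0.02],[0,0,-0.007]],"turn":[0,0,0,0,0]}'
python3 go.py .4929 .112 .158
python3 - <<'E'
from h import *
import pickle
for cam in ('side','top'):
    c=shot(cam,cam+'2'); pickle.dump(c,open(cam+'2.pkl','wb')); im=c['pixels'][:,:,::-1]
    im=im[150:250,310:443] if cam=='side' else im[220:320,420:553]
    cv2.imwrite(f'pics/{cam}2z.png',cv2.resize(im,(665,500),interpolation=cv2.INTER_CUBIC))
E
```

```text
clock: 8.35
tcp_pos: [0.4765, -0.2483, 0.1645]
orientation: [0.002, 0.172, 0.985, -0.001]
wrist_force: [0.9, 0.4, -0.8]
finger_gap: 0.011
t 8.35 tcp [ 0.4765 -0.2483  0.1645] thx 160.23543829866153 tilt 0.2197552939183569 F [ 0.919   0.406  -0.7702] T [-0.0186 -0.0302  0.0276] gap 0.011042582532600301 q6 -0.28496017158587317
units total [0.133  0.4308 0.0072]
```

View pics/side2z.png

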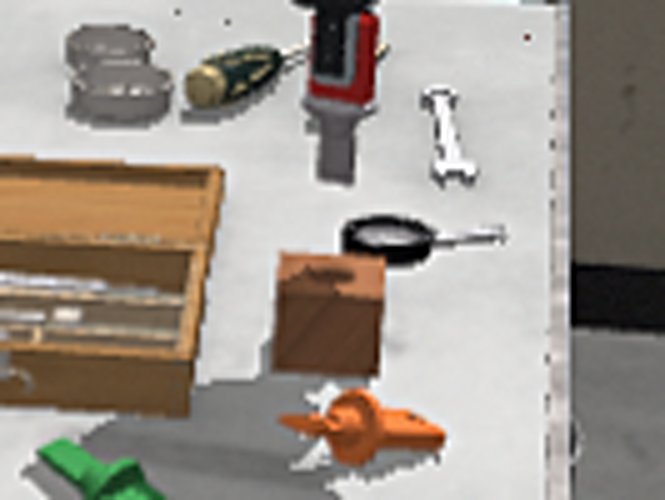

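View pics/top2z.png

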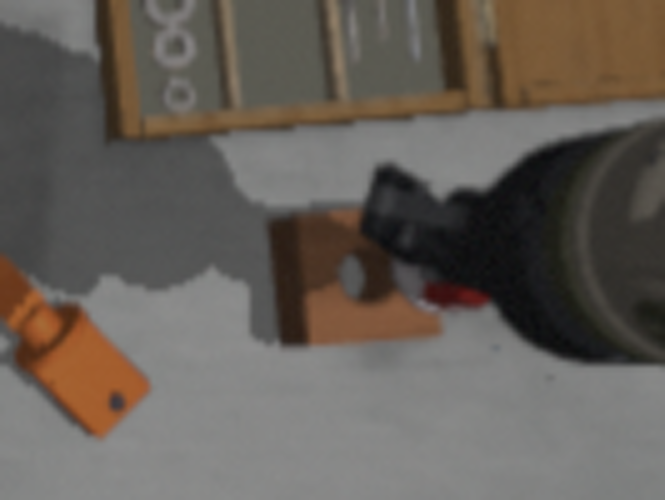

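```bash
python3 -m creep '{"hand":[5,5,5,5,5],"delta_pos":[[0.0089,0.0287,0],[0.0089,0.0287,0],[0.0089,0.0287,0],[0.0089,0.0287,0],[0.0089,0.0287,0]],"turn":[0,0,0,0,0]}'
python3 -m creep '{"hand":[5,5,5,5,5],"delta_pos":[[0.0089,0.0287,0],[0.0089,0.0287,0],[0.0089,0.0287,0],[0.0089,0.0287,0],[0.0089,0.0287,0]],"turn":[0,0,0,0,0]}'
python3 -m creep '{"hand":[5,5,5,5,5],"delta_pos":[[0.0089,0.0287,0],[0.0089,0.0287,0],[0.0089,0.0287,0],[0.0089,0.0287,0],[0.0089,0.0287,0]],"turn":[0,0,0,0,0]}'
python3 -m creep '{"hand":[5,5,5,5,5],"delta_pos":[[0,0,0],[0,0,0],[0,0,0],[0,0,0],[0,0,0]],"turn":[-1,-1,-1,-1,-1]}'
python3 -m creep '{"hand":[5,5,5,5,5],"delta_pos":[[0,0,0],[0,0,0],[0,0,0],[0,0,0],[0,0,0]],"turn":[-1,-1,-1,-1,-1]}'
python3 -m creep '{"hand":[5,5,5,5,5],"delta_pos":[[0,0,0],[0,0,0],[0,0,0],[0,0,0],[0,0,0]],"turn":[-1,-1,-1,-1,-1]}'
python3 go.py .4929 .112 .150
```

```text
clock: 8.87
tcp_pos: [0.4799, -0.1263, 0.1603]
orientation: [-0.001, 0.172, 0.985, 0.0]
wrist_force: [-0.1, 0.5, -1.4]
finger_gap: 0.0114
clock: 9.28
tcp_pos: [0.4852, -0.0062, 0.1604]
orientation: [-0.001, 0.172, 0.985, 0.0]
wrist_force: [0.7, 0.1, -1.2]
finger_gap: 0.0114
clock: 9.7
tcp_pos: [0.4905, 0.1137, 0.1603]
orientation: [-0.001, 0.172, 0.985, -0.0]
wrist_force: [0.7, 0.4, -1.0]
finger_gap: 0.0114
clock: 10.12
tcp_pos: [0.4905, 0.1127, 0.1602]
orientation: [-0.001, -0.048, 0.999, -0.0]
wrist_force: [0.9, -0.4, -1.2]
finger_gap: 0.0114
clock: 10.53
tcp_pos: [0.4905, 0.1125, 0.1602]
orientation: [-0.001, -0.263, 0.965, 0.0]
wrist_force: [0.7, -0.2, -0.3]
finger_gap: 0.0115
clock: 10.95
tcp_pos: [0.4906, 0.1125, 0.1603]
orientation: [-0.001, -0.465, 0.885, 0.0]
wrist_force: [0.8, -0.4, -2.1]
finger_gap: 0.0114
t 10.95 tcp [0.4906 0.1125 0.1603] thx -124.52391880624302 tilt 0.12230067294203882 F [ 0.7657 -0.4089 -2.1006] T [ 0.0114 -0.0126  0.0088] gap 0.011436143923678938 q6 -0.9023700702127414
units total [-0.0011 -0.0028  0.0128]
```

```bash
python3 -m creep '{"hand":[5,5,5,5,5],"delta_pos":[[-0.0011,-0.0028,0.005],[0,0,0.01],[0,0,0.006],[0,0,0],[0,0,0]],"turn":[0,0,0,0,0]}'
python3 go.py .4929 .112 .150
python3 - <<'E'
from h import *
import pickle
s,m=st(); t=np.array(s['tcp_pos']); g=t+[0,0,.004]; print(g)
for cam in ('side','top'):
    c=shot(cam,cam+'3'); pickle.dump(c,open(cam+'3.pkl','wb')); im=c['pixels'][:,:,::-1].copy()
    for p in env.pinpoint(cam,'key_tip')+env.pinpoint(cam,'key_grip'): print(cam,p['score'],p['location'])
    print(proj(c,[g,g-[0,0,.071],[.4929,.112,.062]]))
    r0,c0=(190,290) if cam=='side' else (210,260)
    z=cv2.resize(im[r0:r0+100,c0:c0+133],(798,600),interpolation=cv2.INTER_CUBIC)
    for q in proj(c,[g-[0,0,.071],[.4929,.112,.062]]): cv2.circle(z,(int((q[0]-c0+.5)*6),int((q[1]-r0+.5)*6)),3,(255,0,255),1)
    cv2.imwrite(f'pics/{cam}3z.png',z)
E
```

```text
clock: 11.37
tcp_pos: [0.493, 0.1119, 0.1437]
orientation: [-0.001, -0.463, 0.886, 0.0]
wrist_force: [0.3, -0.1, -1.6]
finger_gap: 0.0114
t 11.3667 tcp [0.493  0.1119 0.1437] thx -124.82897296335193 tilt 0.11611035386610884 F [ 0.2893 -0.117  -1.576 ] T [ 0.0325 -0.0037 -0.0023] gap 0.011359122160897215 q6 -0.8985510211462606
units total [ 0.      0.0002 -0.0079]
[0.4930269  0.11192449 0.14768681]
side 0.92 [256.9, 356.2]
side 0.59 [239.6, 321.2]
side 0.45 [223.1, 357.9]
side 0.82 [237.0, 390.8]
side 0.59 [252.0, 341.3]
side 0.56 [224.8, 358.7]
[[357.21995409 222.62638085]
 [355.60676625 254.19469038]
 [355.33820266 260.5529901 ]]
top 0.98 [224.9, 395.0]
top 0.72 [269.8, 417.1]
top 0.69 [251.5, 379.8]
top 0.67 [295.7, 436.5]
[[321.12646305 269.5033252 ]
 [321.79838524 270.82976734]
 [321.89183203 271.14456157]]
```

View pics/side3z.png

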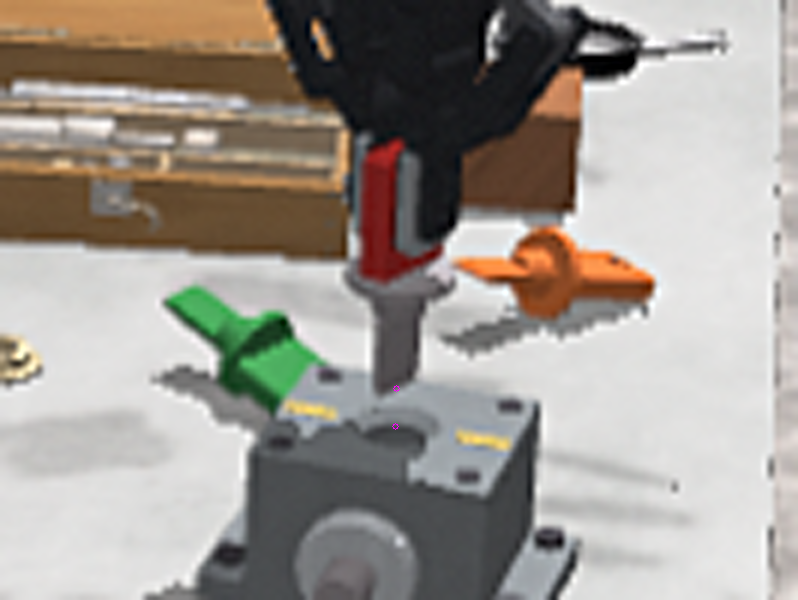

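View pics/top3z.png

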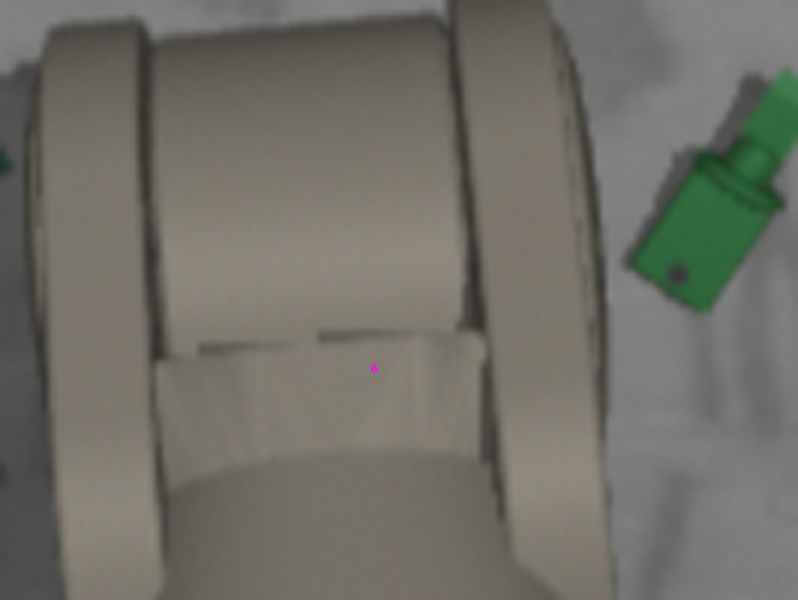

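```bash
python3 -m creep '{"hand":[5,5,5,5,5],"delta_pos":[[0,0,0.005],[0,0,0.005],[0,0,0.005],[0,0,0.004],[0,0,0.003]],"turn":[0,0,0,0,0]}'
python3 go.py .4929 .112 .115
```

```text
clock: 12.08
tcp_pos: [0.4934, 0.112, 0.1264]
orientation: [-0.0, -0.464, 0.886, 0.0]
wrist_force: [0.1, -0.4, -1.7]
finger_gap: 0.0113
t 12.0833 tcp [0.4934 0.112  0.1264] thx -124.7720365272816 tilt 0.04767033813129322 F [ 0.0847 -0.4404 -1.706 ] T [-0.0118  0.0655  0.0232] gap 0.011349752420626354 q6 -0.8995141961789682
units total [0.0003 0.0006 0.0142]
```

```bash
python3 -m creep '{"hand":[5,5,5,5,5],"delta_pos":[[0,0,0.002],[0,0,0.002],[0,0,0.002],[0,0,0.002],[0,0,0.001]],"turn":[0,0,0,0,0]}'
python3 go.py .4929 .112 .115
```

```text
clock: 12.5
tcp_pos: [0.4937, 0.112, 0.1197]
orientation: [-0.0, -0.464, 0.886, -0.0]
wrist_force: [0.5, -0.2, -1.4]
finger_gap: 0.0117
t 12.5 tcp [0.4937 0.112  0.1197] thx -124.76879253277637 tilt 0.008510259355501882 F [ 0.5317 -0.2184 -1.3676] T [ 0.0092  0.0198 -0.0144] gap 0.011732373846519675 q6 -0.8995341275832157
units total [0.0006 0.0008 0.0059]
```

```bash
python3 -m creep '{"hand":[5,5,5,5,5],"delta_pos":[[0.0005,0.0007,0.001],[0,0,0.001],[0,0,0.001],[0,0,0.001],[0,0,0]],"turn":[0,0,0,0,0]}'
python3 go.py .4929 .112 .115
```

```text
clock: 12.92
tcp_pos: [0.493, 0.112, 0.1165]
orientation: [-0.0, -0.464, 0.886, -0.0]
wrist_force: [0.5, 0.5, -0.9]
finger_gap: 0.0113
t 12.9167 tcp [0.493  0.112  0.1165] thx -124.77309790251769 tilt 0.00939588019077314 F [ 0.5159  0.5173 -0.9464] T [-0.0487 -0.0188  0.0672] gap 0.011302349687396159 q6 -0.8994441849189698
units total [0.     0.0001 0.0019]
```

```bash
python3 -m creep '{"hand":[5,5,5,5,5],"delta_pos":[[0,0,0.0006],[0,0,0.0006],[0,0,0.0006],[0,0,0.0006],[0,0,0]],"turn":[0,0,0,0,0]}'
python3 go.py .4929 .112 .115
```

```text
clock: 13.33
tcp_pos: [0.493, 0.112, 0.1146]
orientation: [-0.0, -0.464, 0.886, 0.0]
wrist_force: [-0.5, -0.3, -1.8]
finger_gap: 0.0112
t 13.3333 tcp [0.493  0.112  0.1146] thx -124.7704504591756 tilt 0.013198455097912664 F [-0.5457 -0.3126 -1.824 ] T [ 0.0389 -0.0072  0.0052] gap 0.011222076940478045 q6 -0.8994464944556066
units total [ 0.      0.0001 -0.0005]
```

```bash
python3 -m creep '{"hand":[5,5,5,5,5],"delta_pos":[[0,0,0.0006],[0,0,0.0006],[0,0,0.0006],[0,0,0],[0,0,0]],"turn":[0,0,0,0,0]}'
```

```text
clock: 13.75
tcp_pos: [0.493, 0.112, 0.1133]
orientation: [-0.0, -0.464, 0.886, -0.0]
wrist_force: [0.0, -0.8, -2.0]
finger_gap: 0.0113
```

```bash
python3 -m creep '{"hand":[5,5,5,5,5],"delta_pos":[[0,0,0.0006],[0,0,0.0006],[0,0,0.0006],[0,0,0],[0,0,0]],"turn":[0,0,0,0,0]}'
```

```text
clock: 14.17
tcp_pos: [0.493, 0.112, 0.1118]
orientation: [-0.0, -0.464, 0.886, -0.0]
wrist_force: [0.4, 0.1, -1.9]
finger_gap: 0.0116
```

```bash
python3 -m creep '{"hand":[5,5,5,5,5],"delta_pos":[[0,0,0.0006],[0,0,0.0006],[0,0,0.0006],[0,0,0],[0,0,0]],"turn":[0,0,0,0,0]}'
```

```text
clock: 14.58
tcp_pos: [0.493, 0.112, 0.1104]
orientation: [-0.0, -0.464, 0.886, -0.0]
wrist_force: [0.1, 0.4, -0.7]
finger_gap: 0.0113
```

```bash
python3 -m creep '{"hand":[5,5,5,5,5],"delta_pos":[[0,0,0.0006],[0,0,0.0006],[0,0,0.0006],[0,0,0],[0,0,0]],"turn":[0,0,0,0,0]}'
```

```text
clock: 15.0
tcp_pos: [0.493, 0.112, 0.1089]
orientation: [-0.0, -0.464, 0.886, -0.0]
wrist_force: [0.2, 0.3, -1.4]
finger_gap: 0.0113
```

```bash
python3 -m creep '{"hand":[5,5,5,5,5],"delta_pos":[[0,0,0.0006],[0,0,0.0006],[0,0,0.0006],[0,0,0],[0,0,0]],"turn":[0,0,0,0,0]}'
```

```text
clock: 15.42
tcp_pos: [0.493, 0.112, 0.1075]
orientation: [-0.0, -0.464, 0.886, -0.0]
wrist_force: [-0.0, 0.1, -1.3]
finger_gap: 0.0115
```

```bash
python3 -m creep '{"hand":[5,5,5,5,5],"delta_pos":[[0,0,0.0006],[0,0,0.0006],[0,0,0.0006],[0,0,0],[0,0,0]],"turn":[0,0,0,0,0]}'
```

```text
clock: 15.83
tcp_pos: [0.493, 0.112, 0.106]
orientation: [-0.0, -0.464, 0.886, -0.0]
wrist_force: [-0.1, -0.4, 0.3]
finger_gap: 0.0109
```

```bash
python3 -m creep '{"hand":[5,5,5,5,5],"delta_pos":[[0,0,0.0004],[0,0,0.0004],[0,0,0],[0,0,0],[0,0,0]],"turn":[0,0,0,0,0]}'; python3 go.py
```

```text
clock: 16.25
tcp_pos: [0.493, 0.112, 0.1054]
orientation: [-0.0, -0.464, 0.886, -0.0]
wrist_force: [0.5, -0.8, -1.4]
finger_gap: 0.011
t 16.25 tcp [0.493  0.112  0.1054] thx -124.77033184428436 tilt 0.00819662240538764 F [ 0.4905 -0.8289 -1.3601] T [ 0.0163 -0.0625 -0.0042] gap 0.011041987009045571 q6 -0.8994555536830462
```

Only noise; continue down.

```bash
python3 -m creep '{"hand":[5,5,5,5,5],"delta_pos":[[0,0,0.0006],[0,0,0.0006],[0,0,0.0003],[0,0,0],[0,0,0]],"turn":[0,0,0,0,0]}'; python3 go.py
```

```text
clock: 16.67
tcp_pos: [0.4931, 0.112, 0.1043]
orientation: [0.0, -0.464, 0.886, -0.0]
wrist_force: [-0.3, 0.0, -1.4]
finger_gap: 0.0114
t 16.6667 tcp [0.4931 0.112  0.1043] thx -124.77222592598592 tilt 0.005907371347837259 F [-0.267   0.0196 -1.3809] T [ 0.0187 -0.0022 -0.008 ] gap 0.01142151126133361 q6 -0.8994286815267516
```

```bash
python3 -m creep '{"hand":[5,5,5,5,5],"delta_pos":[[0,0,0.0006],[0,0,0.0006],[0,0,0],[0,0,0],[0,0,0]],"turn":[0,0,0,0,0]}'; python3 go.py
```

```text
clock: 17.08
tcp_pos: [0.4932, 0.112, 0.1035]
orientation: [0.0, -0.464, 0.886, -0.0]
wrist_force: [-0.1, 0.4, 1.9]
finger_gap: 0.0113
t 17.0833 tcp [0.4932 0.112  0.1035] thx -124.77155079366422 tilt 0.021470798626650613 F [-0.064   0.3524  1.8844] T [-0.0192  0.1485 -0.0168] gap 0.011296228590492683 q6 -0.8994473154783446
```

```bash
python3 -m creep '{"hand":[5,5,5,5,5],"delta_pos":[[0,0,0.0003],[0,0,0.0003],[0,0,0],[0,0,0],[0,0,0]],"turn":[0,0,0.4,0.4,0.4]}'; python3 go.py
```

```text
clock: 17.5
tcp_pos: [0.4936, 0.1118, 0.1031]
orientation: [0.0, -0.416, 0.91, -0.001]
wrist_force: [-0.8, -0.1, 2.9]
finger_gap: 0.0113
t 17.5 tcp [0.4936 0.1118 0.1031] thx -130.8783746160573 tilt 0.0754740345793691 F [-0.8485 -0.1359  2.9296] T [-0.1489  0.0388  0.0028] gap 0.011306994022923173 q6 -0.7930199699931827
```

```bash
python3 -m creep '{"hand":[5,5,5,5,5],"delta_pos":[[0,0,0],[0,0,0],[0,0,0],[0,0,0],[0,0,0]],"turn":[0.2,0.2,0.2,0,0]}'; python3 go.py
```

```text
clock: 17.92
tcp_pos: [0.4925, 0.1121, 0.1023]
orientation: [-0.0, -0.393, 0.92, 0.0]
wrist_force: [0.1, 0.5, -1.7]
finger_gap: 0.0112
t 17.9167 tcp [0.4925 0.1121 0.1023] thx -133.75186810939843 tilt 0.070112647135794 F [ 0.053   0.4802 -1.7281] T [ 0.0088 -0.0847  0.0048] gap 0.011168350476277386 q6 -0.7426135986165172
```

```bash
python3 -m creep '{"hand":[5,5,5,5,5],"delta_pos":[[0,0,0],[0,0,0],[0,0,0],[0,0,0],[0,0,0]],"turn":[0.2,0.2,0.2,0,0]}'; python3 go.py
```

```text
clock: 18.33
tcp_pos: [0.493, 0.112, 0.1027]
orientation: [-0.0, -0.368, 0.93, 0.0]
wrist_force: [0.3, 0.5, -1.1]
finger_gap: 0.0114
t 18.3333 tcp [0.493  0.112  0.1027] thx -136.77193111873325 tilt 0.013380237978183197 F [ 0.2835  0.4746 -1.126 ] T [ 0.0101 -0.0073 -0.0237] gap 0.011395917822215268 q6 -0.6899495522209105
```

```bash
python3 -m creep '{"hand":[5,5,5,5,5],"delta_pos":[[0,0,0],[0,0,0],[0,0,0],[0,0,0],[0,0,0]],"turn":[0.5,0.5,0.5,0.4,0]}'; python3 go.py
```

```text
clock: 18.75
tcp_pos: [0.493, 0.112, 0.1028]
orientation: [-0.0, -0.29, 0.957, -0.0]
wrist_force: [0.1, 0.1, -1.5]
finger_gap: 0.0114
t 18.75 tcp [0.493  0.112  0.1028] thx -146.31352661264975 tilt 0.006496162040923542 F [ 0.0703  0.0938 -1.5354] T [0.0161 0.0518 0.0333] gap 0.011361994471052284 q6 -0.5234749879379019
```

```bash
python3 -m creep '{"hand":[5,5,5,5,5],"delta_pos":[[0,0,0.0007],[0,0,0.0007],[0,0,0.0007],[0,0,0],[0,0,0]],"turn":[0,0,0,0,0]}'; python3 go.py
```

```text
clock: 19.17
tcp_pos: [0.493, 0.112, 0.1011]
orientation: [-0.0, -0.29, 0.957, -0.0]
wrist_force: [0.4, -0.4, -1.5]
finger_gap: 0.0112
t 19.1667 tcp [0.493  0.112  0.1011] thx -146.2571404436532 tilt 0.00980535795535636 F [ 0.3673 -0.4124 -1.524 ] T [ 0.033   0.0276 -0.0886] gap 0.011172681091625137 q6 -0.524447604566696
```

```bash
python3 -m creep '{"hand":[5,5,5,5,5],"delta_pos":[[0,0,0.0008],[0,0,0.0008],[0,0,0.0008],[0,0,0],[0,0,0]],"turn":[0,0,0,0,0]}'; python3 go.py
```

```text
clock: 19.58
tcp_pos: [0.493, 0.112, 0.0991]
orientation: [-0.0, -0.29, 0.957, -0.0]
wrist_force: [1.3, -0.0, -2.6]
finger_gap: 0.0112
t 19.5833 tcp [0.493  0.112  0.0991] thx -146.27080284151313 tilt 0.011913047096745934 F [ 1.2805 -0.0404 -2.6032] T [-0.0107 -0.0209  0.0133] gap 0.01122130888048755 q6 -0.5242284544029207
```

```bash
python3 -m creep '{"hand":[5,5,5,5,5],"delta_pos":[[0,0,0.0008],[0,0,0.0008],[0,0,0.0008],[0,0,0],[0,0,0]],"turn":[0,0,0,0,0]}'; python3 go.py
```

```text
clock: 20.0
tcp_pos: [0.493, 0.112, 0.0972]
orientation: [-0.0, -0.29, 0.957, -0.0]
wrist_force: [0.9, -0.2, -0.8]
finger_gap: 0.0112
t 20.0 tcp [0.493  0.112  0.0972] thx -146.27172283426523 tilt 0.0095481709707528 F [ 0.8566 -0.1628 -0.7858] T [-0.0455  0.015   0.0271] gap 0.011180325295642729 q6 -0.5241987024322959
```

```bash
python3 -m creep '{"hand":[5,5,5,5,5],"delta_pos":[[0,0,0.0008],[0,0,0.0008],[0,0,0.0004],[0,0,0],[0,0,0]],"turn":[0,0,0,0,0]}'; python3 go.py
```

```text
clock: 20.42
tcp_pos: [0.493, 0.112, 0.0957]
orientation: [-0.0, -0.29, 0.957, -0.0]
wrist_force: [-0.2, 0.5, -1.6]
finger_gap: 0.0113
t 20.4167 tcp [0.493  0.112  0.0957] thx -146.272662742652 tilt 0.00816753062413056 F [-0.1611  0.4604 -1.5926] T [0.0266 0.0104 0.0186] gap 0.011259782325843633 q6 -0.5241866562871587
```

```bash
python3 -m creep '{"hand":[5,5,5,5,5],"delta_pos":[[0,0,0.0008],[0,0,0.0008],[0,0,0.0004],[0,0,0],[0,0,0]],"turn":[0,0,0,0,0]}'; python3 go.py
```

```text
clock: 20.83
tcp_pos: [0.493, 0.112, 0.094]
orientation: [-0.0, -0.29, 0.957, -0.0]
wrist_force: [0.4, 0.4, -1.4]
finger_gap: 0.0113
t 20.8333 tcp [0.493 0.112 0.094] thx -146.27125061803224 tilt 0.010235970735038728 F [ 0.4142  0.4098 -1.4326] T [-0.023  -0.066   0.0538] gap 0.01132548778671163 q6 -0.5242035180552885
```

```bash
python3 -m creep '{"hand":[5,5,5,5,5],"delta_pos":[[0,0,0.0008],[0,0,0.0008],[0,0,0.0004],[0,0,0],[0,0,0]],"turn":[0,0,0,0,0]}'; python3 go.py
```

```text
clock: 21.25
tcp_pos: [0.493, 0.112, 0.0925]
orientation: [-0.0, -0.29, 0.957, -0.0]
wrist_force: [-0.1, 0.5, -1.4]
finger_gap: 0.0112
t 21.25 tcp [0.493  0.112  0.0925] thx -146.27198716771855 tilt 0.006978458388901139 F [-0.1166  0.4634 -1.4342] T [ 0.0213 -0.0009 -0.0209] gap 0.011224595420293148 q6 -0.5241961732225169
```

```bash
python3 -m creep '{"hand":[5,5,5,5,5],"delta_pos":[[0,0,0.0008],[0,0,0.0008],[0,0,0.0002],[0,0,0],[0,0,0]],"turn":[0,0,0,0,0]}'; python3 go.py
```

```text
clock: 21.67
tcp_pos: [0.493, 0.112, 0.091]
orientation: [-0.0, -0.29, 0.957, -0.0]
wrist_force: [0.9, -0.5, -1.5]
finger_gap: 0.0113
t 21.6667 tcp [0.493 0.112 0.091] thx -146.27072881299057 tilt 0.005232250982247403 F [ 0.9135 -0.4763 -1.4925] T [ 0.0276 -0.0143 -0.0005] gap 0.01128965881785605 q6 -0.5241980075888035
```

```bash
python3 -m creep '{"hand":[5,5,5,5,5],"delta_pos":[[0,0,0.0006],[0,0,0.0006],[0,0,0],[0,0,0],[0,0,0]],"turn":[0,0,0,0,0]}'; python3 go.py
```

```text
clock: 22.08
tcp_pos: [0.4931, 0.112, 0.0901]
orientation: [0.0, -0.29, 0.957, -0.0]
wrist_force: [-0.5, -0.1, -0.6]
finger_gap: 0.0111
t 22.0833 tcp [0.4931 0.112  0.0901] thx -146.27125991319772 tilt 0.005801987969100379 F [-0.4863 -0.0502 -0.6393] T [-0.015   0.0192  0.0075] gap 0.01111472975965497 q6 -0.5242288368240019
```

```bash
python3 -m creep '{"hand":[5,5,5,5,5],"delta_pos":[[0,0,0.0003],[0,0,0.0003],[0,0,0],[0,0,0],[0,0,0]],"turn":[0,0,0,0,0]}'; python3 go.py
```

```text
clock: 22.5
tcp_pos: [0.4931, 0.112, 0.0896]
orientation: [0.0, -0.29, 0.957, -0.0]
wrist_force: [-0.2, -0.1, -1.4]
finger_gap: 0.0116
t 22.5 tcp [0.4931 0.112  0.0896] thx -146.2673389401922 tilt 0.006757901291386464 F [-0.1606 -0.0512 -1.4324] T [0.023  0.0606 0.03  ] gap 0.011600240968825093 q6 -0.524206678084175
```

```bash
python3 -m creep '{"hand":[5,5,5,5,5],"delta_pos":[[0,0,0.0003],[0,0,0.0003],[0,0,0],[0,0,0],[0,0,0]],"turn":[0,0,0,0,0]}'; python3 go.py
```

```text
clock: 22.92
tcp_pos: [0.4931, 0.112, 0.0891]
orientation: [-0.0, -0.29, 0.957, -0.0]
wrist_force: [-0.5, 0.7, -1.3]
finger_gap: 0.0112
t 22.9167 tcp [0.4931 0.112  0.0891] thx -146.27018163694882 tilt 0.005582767250429216 F [-0.4985  0.6628 -1.2832] T [ 0.042   0.0104 -0.0019] gap 0.01120453000622879 q6 -0.5241967795209661
```

```bash
python3 -m creep '{"hand":[5,5,5,5,5],"delta_pos":[[0,0,0.0003],[0,0,0.0003],[0,0,0],[0,0,0],[0,0,0]],"turn":[0,0,0,0,0]}'; python3 go.py
```

```text
clock: 23.33
tcp_pos: [0.4931, 0.112, 0.089]
orientation: [0.0, -0.29, 0.957, -0.0]
wrist_force: [-2.8, -0.5, 4.6]
finger_gap: 0.0114
t 23.3333 tcp [0.4931 0.112  0.089 ] thx -146.27145613918364 tilt 0.017733744253403492 F [-2.7655 -0.4954  4.6363] T [-0.0503  0.4029  0.0332] gap 0.011446486238300607 q6 -0.524194928355756
```

Run:
```python
from h import *
c=shot('side','side4'); im=c['pixels'][:,:,::-1]
cv2.imwrite('pics/side4z.png',cv2.resize(im[190:290,290:423],(798,600),interpolation=cv2.INTER_CUBIC))
```

```text
(no output)
```

View pics/side4z.png

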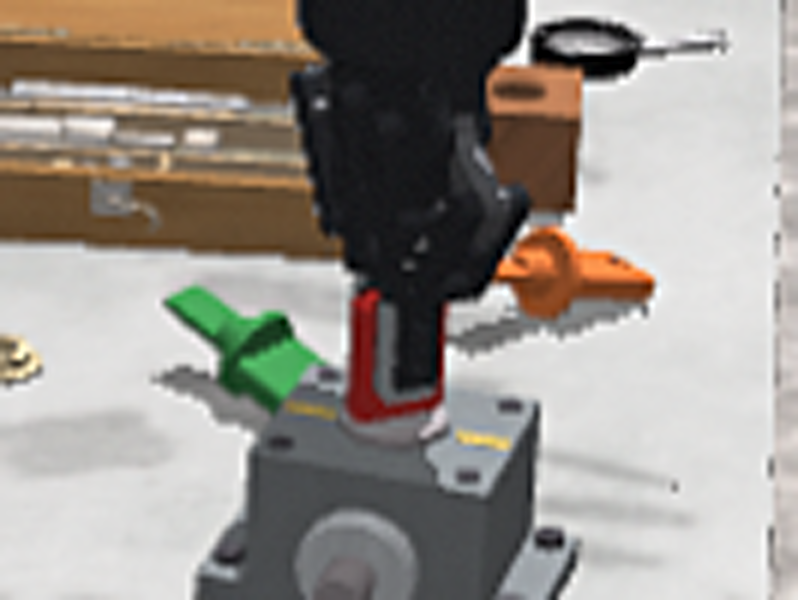

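```bash
python3 -m creep '{"hand":[5,5,5,5,5],"delta_pos":[[0,0,-0.0004],[0,0,0],[0,0,0],[0,0,0],[0,0,0]],"turn":[0,0.4,0.6,0.6,0.6]}'; python3 go.py
```

```text
clock: 23.8
tcp_pos: [0.4933, 0.1122, 0.089]
orientation: [0.0, -0.196, 0.981, 0.0]
wrist_force: [-0.6, 0.5, 2.0]
finger_gap: 0.0116
t 23.8 tcp [0.4933 0.1122 0.089 ] thx -157.40250133598968 tilt 0.03056025782440566 F [-0.635   0.4828  1.9546] T [0.0637 0.0798 0.0624] gap 0.011551589261848605 q6 -0.3297472296972092
```

```bash
python3 -m creep '{"hand":[5,5,5,5,5],"delta_pos":[[0,0,0],[0,0,0],[0,0,0],[0,0,0],[0,0,0]],"turn":[0.6,0.6,0.6,0.6,0.6]}'; python3 go.py .4929 .112 .089
```

```text
clock: 24.22
tcp_pos: [0.4934, 0.1117, 0.0891]
orientation: [0.0, -0.066, 0.998, -0.0]
wrist_force: [-0.1, -1.8, 2.5]
finger_gap: 0.0112
t 24.2167 tcp [0.4934 0.1117 0.0891] thx -172.4150380720467 tilt 0.06145390223307501 F [-0.0682 -1.8444  2.5449] T [-0.3834  0.1377  0.0491] gap 0.011225543443990222 q6 -0.06805274044716572
units total [0.0006 0.0005 0.0001]
```

```bash
python3 -m creep '{"hand":[5,5,5,5,5],"delta_pos":[[0.0003,0,-0.0001],[0,0,0],[0,0,0],[0,0,0],[0,0,0]],"turn":[0.5,0.5,0.5,0.5,0]}'; python3 go.py .4929 .112 .089
```

```text
clock: 24.63
tcp_pos: [0.4935, 0.1114, 0.089]
orientation: [0.001, 0.021, 1.0, -0.001]
wrist_force: [0.4, -2.4, 1.5]
finger_gap: 0.011
t 24.6333 tcp [0.4935 0.1114 0.089 ] thx 177.64998647159806 tilt 0.10288091895322231 F [ 0.3685 -2.4234  1.4546] T [-0.5987 -0.2159  0.0273] gap 0.01096383572286509 q6 0.10504701102630579
units total [0.0008 0.0008 0.0001]
```

```bash
python3 -m creep '{"hand":[5,5,5,5,5],"delta_pos":[[0,0,0],[0,0,0],[0,0,0],[0,0,0],[0,0,0]],"turn":[0.2,0.2,0.2,0,0]}'; python3 go.py .4929 .112 .089
```

```text
clock: 25.05
tcp_pos: [0.4933, 0.1114, 0.0891]
orientation: [0.0, 0.046, 0.999, -0.001]
wrist_force: [2.4, -4.6, 0.1]
finger_gap: 0.0114
t 25.05 tcp [0.4933 0.1114 0.0891] thx 174.71432464275858 tilt 0.0869600434538449 F [ 2.4062 -4.5805  0.1369] T [-1.2459 -0.5588  0.0401] gap 0.011389203697103549 q6 0.156295731296691
units total [0.0006 0.0007 0.0001]
```

```bash
python3 -m creep '{"hand":[5,5,5,5,5],"delta_pos":[[-0.0003,-0.0008,0],[0,0,0],[0,0,0],[0,0,0],[0,0,0]],"turn":[0,0,0,0,0]}'; python3 go.py .4929 .112 .089
```

```text
clock: 25.47
tcp_pos: [0.4933, 0.1113, 0.089]
orientation: [0.0, 0.046, 0.999, -0.0]
wrist_force: [3.2, -3.3, -0.7]
finger_gap: 0.0112
t 25.4667 tcp [0.4933 0.1113 0.089 ] thx 174.73210429085623 tilt 0.0267474459811525 F [ 3.2257 -3.2731 -0.6891] T [-0.8445 -0.6749  0.0732] gap 0.01120147669839915 q6 0.15506146500742402
units total [0.0005 0.0009 0.0001]
```

```bash
python3 -m creep '{"hand":[5,5,5,5,5],"delta_pos":[[0,0,0],[0,0,0],[0,0,0],[0,0,0],[0,0,0]],"turn":[0.2,0.2,0,0,0]}'; python3 go.py .4929 .112 .089
```

```text
clock: 25.88
tcp_pos: [0.4932, 0.1112, 0.0891]
orientation: [0.0, 0.063, 0.998, -0.0]
wrist_force: [4.0, -3.9, -1.7]
finger_gap: 0.0117
t 25.8833 tcp [0.4932 0.1112 0.0891] thx 172.72710632471893 tilt 0.02341138603869661 F [ 4.0175 -3.8936 -1.6615] T [-0.9425 -0.8769  0.0637] gap 0.011739180223243864 q6 0.18998747000031393
units total [0.0005 0.0009 0.0001]
```

```bash
python3 -m creep '{"hand":[5,5,5,5,5],"delta_pos":[[-0.0008,-0.0008,0],[0,0,0],[0,0,0],[0,0,0],[0,0,0]],"turn":[0,0,0,0,0]}'; python3 go.py .4929 .112 .089
```

```text
clock: 26.3
tcp_pos: [0.4934, 0.1109, 0.089]
orientation: [-0.0, 0.063, 0.998, 0.0]
wrist_force: [1.7, -0.7, -0.5]
finger_gap: 0.0114
t 26.3 tcp [0.4934 0.1109 0.089 ] thx 172.74567199030213 tilt 0.04270002007163512 F [ 1.659  -0.7361 -0.4975] T [-0.1697 -0.4857  0.0179] gap 0.011414070279058958 q6 0.18850180915067785
units total [0.0007 0.0013 0.0001]
```

```bash
python3 -m creep '{"hand":[5,5,5,5,5],"delta_pos":[[0,0,0],[0,0,0],[0,0,0],[0,0,0],[0,0,0]],"turn":[0.2,0.2,0,0,0]}'; python3 go.py .4929 .112 .089
```

```text
clock: 26.72
tcp_pos: [0.4934, 0.1108, 0.089]
orientation: [-0.0, 0.081, 0.997, 0.0]
wrist_force: [1.9, 0.0, -0.2]
finger_gap: 0.0115
t 26.7167 tcp [0.4934 0.1108 0.089 ] thx 170.73961812753154 tilt 0.027338409703319265 F [ 1.9398  0.0318 -0.2307] T [ 0.084  -0.3573  0.0126] gap 0.011530068876224531 q6 0.22334244939079023
units total [0.0009 0.0014 0.    ]
```

```bash
python3 -m creep '{"hand":[5,5,5,5,5],"delta_pos":[[0,0,0],[0,0,0],[0,0,0],[0,0,0],[0,0,0]],"turn":[0.2,0.2,0,0,0]}'; python3 go.py
```

```text
clock: 27.13
tcp_pos: [0.4934, 0.1107, 0.089]
orientation: [-0.0, 0.098, 0.995, 0.0]
wrist_force: [1.6, 1.1, -0.4]
finger_gap: 0.0115
t 27.1333 tcp [0.4934 0.1107 0.089 ] thx 168.73486413486734 tilt 0.016485243393168172 F [ 1.5799  1.1296 -0.4418] T [ 0.2229 -0.2622  0.0768] gap 0.011480058651463856 q6 0.25828016866637293
```

```bash
python3 -m creep '{"hand":[5,5,5,5,5],"delta_pos":[[0,0,0],[0,0,0],[0,0,0],[0,0,0],[0,0,0]],"turn":[0.2,0.2,0,0,0]}'; python3 go.py
```

```text
clock: 27.55
tcp_pos: [0.4934, 0.1106, 0.089]
orientation: [-0.0, 0.115, 0.993, -0.0]
wrist_force: [-0.2, 0.5, -0.9]
finger_gap: 0.0114
t 27.55 tcp [0.4934 0.1106 0.089 ] thx 166.73703915102905 tilt 0.013406500729328348 F [-0.2453  0.539  -0.8937] T [ 0.2158 -0.1289  0.0726] gap 0.011361103272288647 q6 0.29316442106628304
```

```bash
python3 -m creep '{"hand":[5,5,5,5,5],"delta_pos":[[0,0,0],[0,0,0],[0,0,0],[0,0,0],[0,0,0]],"turn":[0.15,0.15,0,0,0]}'; python3 go.py
```

```text
clock: 27.97
tcp_pos: [0.4935, 0.1106, 0.089]
orientation: [-0.0, 0.129, 0.992, -0.0]
wrist_force: [-0.8, 0.2, -0.6]
finger_gap: 0.0115
t 27.9667 tcp [0.4935 0.1106 0.089 ] thx 165.23320912517465 tilt 0.011706603042204073 F [-0.8288  0.2194 -0.6406] T [ 0.2012 -0.0707  0.1764] gap 0.01147642735284635 q6 0.31936232649269897
```

```bash
python3 - <<'E'
from h import *
c=shot('side','side5'); im=c['pixels'][:,:,::-1]
cv2.imwrite('pics/side5z.png',cv2.resize(im[190:290,290:423],(798,600),interpolation=cv2.INTER_CUBIC))
E
python3 go.py
```

```text
t 28.0167 tcp [0.4935 0.1106 0.089 ] thx 165.23559740561365 tilt 0.014178953477746822 F [ 0.0803  0.701  -0.5399] T [ 0.1958 -0.0634  0.1569] gap 0.011525037030739217 q6 0.31930613736011826
```

View pics/side5z.png

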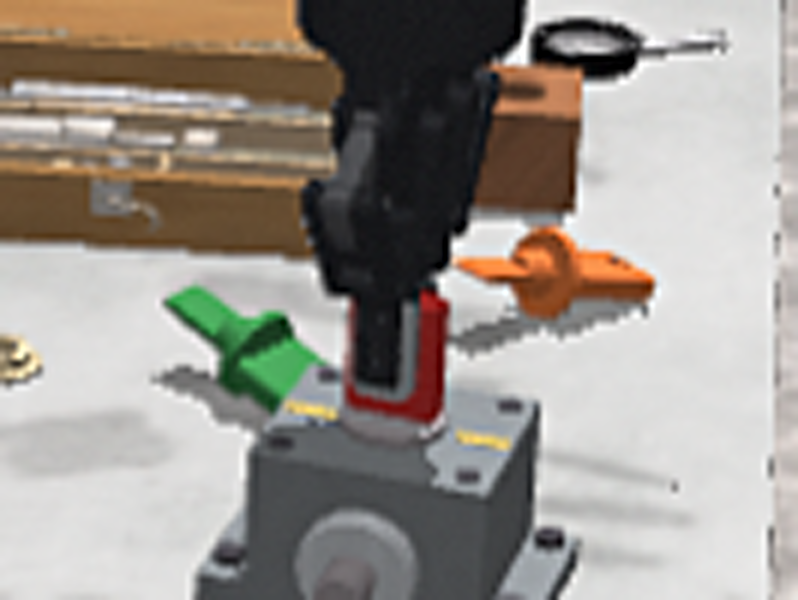

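```bash
python3 -m creep '{"hand":[5,5,14,20,30],"delta_pos":[[0,0,0],[0,0,0],[0,0,0],[0,0,0],[0,0,0]],"turn":[-0.1,0,0,0,0]}' 20; python3 go.py
python3 -m creep '{"hand":[40,50,60,60,60],"delta_pos":[[0,0,0],[0,0,0],[0,0,0],[0,0,0],[0,0,0]],"turn":[0,0,0,0,0]}' 
python3 -m creep '{"hand":[60,60,60,60,60],"delta_pos":[[0,0,-0.01],[0,0,-0.02],[0,0,-0.03],[0,0,-0.03],[0,0,-0.03]],"turn":[0,0,0,0,0]}' ; python3 go.py
```

```text
clock: 28.43
tcp_pos: [0.4935, 0.1104, 0.089]
orientation: [-0.0, 0.124, 0.992, -0.0]
wrist_force: [0.2, 0.5, 0.1]
finger_gap: 0.0296
t 28.4333 tcp [0.4935 0.1104 0.089 ] thx 165.71316016864273 tilt 0.025135074393837012 F [0.2209 0.5308 0.0874] T [-0.0494  0.0304  0.0569] gap 0.029567495249893588 q6 0.3108169515139558
clock: 28.85
tcp_pos: [0.4936, 0.1106, 0.0891]
orientation: [0.0, 0.124, 0.992, -0.0]
wrist_force: [0.1, -0.2, -0.5]
finger_gap: 0.0602
clock: 29.27
tcp_pos: [0.4933, 0.1106, 0.1866]
orientation: [-0.0, 0.124, 0.992, -0.0]
wrist_force: [1.4, -0.2, -0.3]
finger_gap: 0.0597
t 29.2667 tcp [0.4933 0.1106 0.1866] thx 165.7287290933609 tilt 0.012380427448620428 F [ 1.3535 -0.1682 -0.332 ] T [ 0.0184 -0.0279  0.0174] gap 0.0596508945870919 q6 0.31073859019994493
```

```bash
python3 -m creep '{"hand":[60,60,60,60,60],"delta_pos":[[0,-0.03,-0.01],[0,-0.035,0],[0,-0.035,0],[0,-0.035,0],[0,-0.035,0]],"turn":[0,0,0,0,0]}' 
python3 -m creep '{"hand":[60,60,60,60,60],"delta_pos":[[0,-0.035,0],[0,-0.035,0],[0,-0.02,0],[0,0,0],[0,0,0]],"turn":[0,0,0,0,0]}'
python3 - <<'E'
from h import *
import pickle
np.set_printoptions(precision=4,suppress=True)
o=[]
for cam in ('side','top'):
    c=shot(cam,cam+'6'); im=c['pixels']
    r0,c0=(205,310) if cam=='side' else (228,275)
    o.append(cv2.resize(im[r0:r0+88,c0:c0+88,::-1],(400,400),interpolation=cv2.INTER_CUBIC))
    im=im.astype(int); m=np.zeros(im.shape[:2],bool); m[r0:r0+88,c0:c0+88]=True
    red=m&(im[...,0]>40)&(im[...,0]>2.2*im[...,1])&(im[...,0]>2.2*im[...,2])
    a,b=np.nonzero(red); P=np.array([dep(c,(i,j),0) for i,j in zip(a,b) if c['depth'][i,j]>0])
    print(cam,len(a),'zmax',np.percentile(P[:,2],[5,50,95,99]))
    if cam=='top':
      for th in (90,105,120):
        a,b=np.nonzero(red&(im[...,0]>th)); Q=np.array([atz(c,(i,j),.113)[:2] for i,j in zip(a,b)]); q=Q-Q.mean(0); w,v=np.linalg.eigh(q.T@q/len(q)); print(th,len(a),Q.mean(0),np.sqrt(12*w),np.degrees(np.arctan(v[1,1]/v[0,1])))
    for t in ('sensor_nut','plunger_holder','vee_block'):
        d=env.pinpoint(cam,t); print(t,[(round(x['score'],2),np.round(x['location'])) for x in d[:2]])
cv2.imwrite('pics/end.png',np.hstack(o))
E
python3 go.py
```

```text
clock: 29.68
tcp_pos: [0.4597, -0.0222, 0.1939]
orientation: [0.001, 0.124, 0.992, -0.0]
wrist_force: [0.3, -1.6, 0.0]
finger_gap: 0.06
clock: 30.1
tcp_pos: [0.4423, -0.0916, 0.1937]
orientation: [0.0, 0.125, 0.992, 0.0]
wrist_force: [-0.1, -0.3, -0.0]
finger_gap: 0.06
side 322 zmax [0.0714 0.0919 0.1118 0.1137]
sensor_nut [(0.55, array([286., 272.]))]
plunger_holder []
vee_block [(0.74, array([326., 360.]))]
top 84 zmax [0.1104 0.1133 0.1158 0.117 ]
90 73 [0.4945 0.1125] [0.0091 0.031 ] -10.13745690770437
105 35 [0.4994 0.1131] [0.0061 0.0228] -15.409840042024083
120 24 [0.5013 0.113 ] [0.0051 0.0203] -19.403237246297284
sensor_nut [(0.66, array([201., 308.]))]
plunger_holder [(0.69, array([198., 273.]))]
vee_block [(0.77, array([287., 250.]))]
t 30.5 tcp [ 0.4424 -0.0903  0.1931] thx 165.80458003827917 tilt 0.0009540086741981379 F [-0.0129  1.3993 -0.2698] T [ 0.0301 -0.0269  0.0037] gap 0.06011471632717279 q6 -0.1317324446765093
```

View pics/end.png

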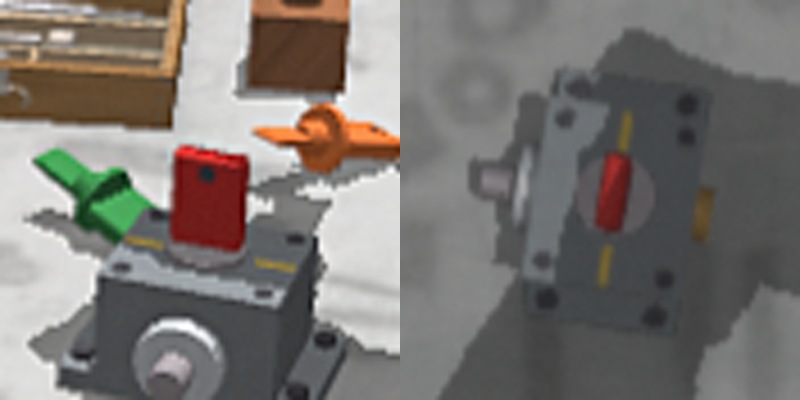

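```bash
python3 -c "
from workcell import env
print(env.get_state()['qvel']); print(env.hand_in())"
```

```text
[-0.00423147  0.00185169 -0.00064045 -0.00074701  0.00051568 -0.00101493]
the job is handed in; nothing more can be done
None
```

I took the red key from its rest and put it in the larger grey block. It dropped into the slot after a light clockwise turn, about 0.8 rad from the yellow line. I pushed it fully home there, then turned it clockwise to its stop, let go and handed in at about 30.5 s of the 72 s allowed.

**Forces:** the readings stayed low, at about 6 N of contact as the flange seated and about 5 N sideways while turning, which I eased by shifting the tool slightly. The turning moment rose to about 0.17 N m at the stop, against 0.06 N m for disc friction.

**Last checks:**
- **Seating:** the grip's top measured 0.113 m high, which is what fully home requires. It stood about 2 mm from the measured bore centre, within the 5 mm limit.
- **Alignment:** the measurements differ. The arm's angle at the stop put the grip 0.07 rad past the yellow line. The final top picture gave 0.01 rad off using the whole grip. Because a shadow falls across the grip, using only its brighter parts gave 0.09 to 0.16 rad. In the picture itself the grip lies along the line, and all of these are within the 0.17 rad limit.
- **Other parts:** the nut, holder and vee block showed within about 3 pixels (a few mm) of their starting places in the top view. The side camera did not find the plunger holder.

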